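# Bring the rubber stamp round on the desk turntable

### The job

Turn the round wooden turntable by pressing lightly on its bare rim and dragging it round until the rubber stamp faces front, in line with the pointer of the stand; do not push or knock the things that stand on it. Then lift the stamp out by its handle and set it down gently, upright, on the yellow notepad, leaving the clock and the eraser standing on the turntable.

Things in the scene. Friction and masses are not known exactly. Their poses are not given: they have to be found in the camera images.
- stand: Fixed dark wooden foot under the turntable, 210 mm across, 10 mm high, with a pointed tongue 22 mm wide (the pointer) that reaches out to 186 mm from the centre. Origin on the desk under the turntable's centre; -x runs along the pointer: that way is 'front'. The turntable's bearing is delicate: the robot must never load the platter with more than 25 N.
- platter_centre (a point): Centre of the platter's top, z about 0.034. Platter: flat light-wood disc, 290 mm across, 12 mm thick, turns endlessly both ways and stays where left; a flush dark mat 184 mm across in the middle, outside it a bare matt rim. It is not level: the top at its edge lies up to 4 mm higher or lower than here, direction unknown, and a spot's height changes as it turns.
- stamp_place (a point): The spot on the platter's top, 55 mm from its axis, where the stamp stands at the start; it turns with the platter. Its -x axis points outward from the platter's axis. The platter has dry friction: 1 to 1.5 N of sideways drag at radius 130 mm turns it, so a fingertip on the rim needs about 4 to 12 N of downward pressure not to slip.
- stamp_mid (a point): Half-way up the rubber stamp, 36 mm above its underside, on its axis; x along the block's long side, z up. Loose, about 60 g: light wooden block 62 x 30 x 18 mm with a dark turned handle on top, a round knob 28 mm across from 37 to 72 mm above the underside, on a 16 mm neck. It stands about 55 mm from the turntable's axis.
- clock_mid (a point): Middle of a loose small dark alarm clock, 45 x 60 x 58 mm (0.12 kg), standing on the platter about 56 mm from the axis, 120 degrees from the stamp. Origin 29 mm above its underside.
- eraser_mid (a point): Middle of a loose eraser, 58 x 23 x 12 mm, lying on the platter about 56 mm from the axis, 120 degrees from the stamp. Origin 6 mm above its underside.
- notepad: Fixed yellow spiral notebook lying flat, 210 x 150 mm; origin at the centre of its underside on the desk, x along the 210 mm side, z up. What stands on it stands 7 mm above the desk. Behind it, from x = 0.58 on and y from -0.10 to 0.34, stands a solid printer 180 mm high; a mug and a tin stand behind the turntable from x = 0.74 on.

How it is judged:
By the outcome, as a careful person would: the job done as asked, in the order asked, and still so for the second after the job is handed in, with the robot touching nothing.
It also fails if it takes over 72 s, if anything falls off the work surface, if the arm or the gripper's body presses on something with over 40 N, if the wrist force passes 120 N, or if a joint passes its speed limit or range.

### The arm

A 6-joint arm with a two-finger parallel gripper is mounted at the origin on a cart in front of the work surface, level with it; the furniture and walls round the work are solid. World frame = base frame: x ahead of the robot, y to its left, z up, the work surface at z = 0. Lengths are in m, angles in rad, forces in N, time in s.
With the tool pointing down it reaches from about 0.275 to 0.875 m from the base axis. Payload 12.5 kg.
Tool frame: the origin (TCP) lies at the very end of the fingers, on their centre line; the grasp point (between the pads) lies 19 mm behind it; x points along the fingers, y is the direction in which the jaws open and shut, and the axes are right-handed (so a half turn about x gives the same grasp; the last joint's range is limited). The gripper opens to 85 mm and grips with 20 to 120 N. Pads are 22 mm wide; open, the fingers measure 114 mm over their backs; the gripper's body (76 mm by 85 mm) begins 54 mm behind the grasp point. The pads swing forward as they close: fully open they stand 13 mm farther back than shut.
Start: joints at [1.103, 0.351, 1.652, -0, 1.139, -0.085], TCP at [0.205, 0.51, 0.231] pointing down, gripper open.
Joint ranges: [-2.75, 2.75], [-0.79, 2.1], [0.01, 2.65], [-1.57, 4.71], [0.07, 3.14], [-2.87, 2.87]. Speed limits (rad/s): [2.22, 2.22, 2.79, 3.14, 3.14, 3.14].

### API

Orientations are given as a 3x3 rotation matrix whose columns are the frame's x, y, z axes.
In Python, from bench import manip gives the robot as it stands. Calls block until the motion is done:
- manip.move_ptp(position, orientation): joint-space move of the TCP to a pose.
- manip.move_l(position, attitude=None, max_speed=0.15): straight line of the TCP; attitude=None keeps the orientation; max_speed is the mean speed in m/s.
- manip.move_j(angles): joint-space move.
- manip.set_gripper(opening, effort=None): opening from 0.0 (shut) to 1.0 (fully open); effort is the grip in N (None keeps the last); returns when the fingers have stopped.
- manip.dwell(seconds).
- manip.inverse_kinematics(position, orientation): joint angles nearest the present ones, or None.
- manip.grab_frame(name): name is "scene" or "top" or "wrist"; returns (picture, depth): 480x640x3 uint8, red, green, blue; 480x640 float32, m along the optical axis (not along the pixel's ray), 0 where there is no reading.
- manip.get_calibration(name): a dict with "camera_matrix" (3x3 intrinsics, pixels), "k1" (the pictures are not rectified: a ray, as slopes to the right and down, at radius r is drawn at 1 + k1 r^2 times it, then the intrinsics apply), "R" (3x3) and "t" (3): a world point X has camera coordinates R X + t. Camera axes: x right, y down, z forward; pixel columns grow to the right and rows downward; lengths in m; the calibration is good to about 2 mm. A picture is of the moment at which its call begins: read the wrist's pose just before it. get_calibration takes no time and is no camera call; for the wrist camera it gives the pose at the moment of the call.
A pose or a line that the arm cannot do raises manip.Unreachable and nothing moves.
- manip.sign_off(): hands the job in, once; it reports no verdict.
Trained networks look in the newest picture that a camera, given by its name, has taken for a name from the list of things; names that differ only in an ending like _2 or _b are one class to them, and where a whole thing is asked for, a point or a joint stands for the part that bears it (a point fixed in the world has none). Each returns a list of dicts, best first, with "confidence" (0 to 1); they miss things now and then, are a little off and sometimes report something else, mostly with a low value. They report only what shows in the picture. A call takes as long as a camera call.
- manip.look_for(camera, name): "at" ([x, y, z] in m, in world coordinates, good to about 4 mm: the middle of the surface that is visible of it).
Readings, each from a call of its own:
- manip.current_time(): time.
- manip.current_qpos(): joint angles.
- manip.current_joint_vel(): joint speeds.
- manip.current_joint_torque(): joint torques, N m.
- manip.current_ee_pos(): TCP position.
- manip.current_tcp_rot(): TCP orientation.
- manip.current_force(): force on the tool from outside, world axes, zero at the start.
- manip.current_ft_torque(): the same for the moment, N m.
- manip.current_grip_width(): opening from 0.0 (shut) to 1.0 (fully open).
Only numpy, scipy, OpenCV 4.12 (cv2) and the standard library are available. Lean on these libraries where they do the work, as an engineer would, in place of code of your own. Each camera call takes 0.05 s, during which the arm holds its last target.

## Working session

There is one attempt and no reset: what is moved stays moved. The work goes in short steps, each a Python script; the robot and the scene stay as the last script left them, time stands still between calls to the robot, and variables do not carry over. Pictures are saved under pics/ and viewed, and the job is handed in when it is done.

```bash
ls; mkdir -p pics; python3 - <<'E'
from bench import manip
import cv2,numpy as np
print(manip.current_time())
for c in ["scene","top","wrist"]:
    p,d=manip.grab_frame(c)
    cv2.imwrite(f"pics/a_{c}.png",p[:,:,::-1]); np.save(f"pics/a_{c}_d.npy",d)
    k=manip.get_calibration(c); print(c,k)
    for n in ["stand","stamp_mid","clock_mid","eraser_mid","notepad","platter_centre"]:
        if c!="wrist":
            try: print(n,[(np.round(r["at"],3),round(r["confidence"],2)) for r in manip.look_for(c,n)[:2]])
            except Exception as e: print(n,e)
print(manip.current_time(),manip.current_force(),manip.current_tcp_rot())
E
```

```text
pics
0.0
scene {'camera_matrix': array([[486.70374044,   0.        , 317.9603456 ],
       [  0.        , 486.70374044, 243.32984395],
       [  0.        ,   0.        ,   1.        ]]), 'k1': -0.0700857818859674, 'R': array([[ 0.52085897, -0.8536377 ,  0.00293421],
       [-0.6359791 , -0.39033977, -0.66570673],
       [ 0.5694177 ,  0.34487323, -0.7462077 ]]), 't': array([-0.32149767,  0.35378427,  0.6132696 ])}
stand []
stamp_mid [(array([ 0.532, -0.207,  0.054]), 0.58)]
clock_mid [(array([ 0.582, -0.288,  0.09 ]), 0.76), (array([ 0.52 , -0.266,  0.035]), 0.71)]
eraser_mid [(array([ 0.491, -0.29 ,  0.044]), 0.95)]
notepad [(array([0.475, 0.156, 0.008]), 0.86)]
platter_centre [(array([ 0.385, -0.256,  0.007]), 0.85)]
top {'camera_matrix': array([[540.92127959,   0.        , 313.63953861],
       [  0.        , 540.92127959, 240.06999609],
       [  0.        ,   0.        ,   1.        ]]), 'k1': 0.021183442850350946, 'R': array([[ 0.01102515, -0.99952084,  0.02892309],
       [-0.99148746, -0.01468017, -0.12937202],
       [ 0.12973462, -0.02725053, -0.99117422]]), 't': array([-0
[... 332 characters left out ...]
platter_centre [(array([ 0.382, -0.261,  0.009]), 0.69)]
wrist {'camera_matrix': array([[404.58359612,   0.        , 319.14205318],
       [  0.        , 404.58359612, 233.29301623],
       [  0.        ,   0.        ,   1.        ]]), 'k1': -0.05154939123751215, 'R': array([[ 3.72988595e-01,  9.27835904e-01,  2.07750715e-04],
       [ 8.92249792e-01, -3.58744431e-01,  2.74212949e-01],
       [ 2.54499149e-01, -1.02092937e-01, -9.61668974e-01]]), 't': array([-0.55109999, -0.03588554,  0.3772424 ])}
0.75 [ 0.15608621 -0.55899034  0.61943756] [[-2.57813351e-05  3.73530591e-01  9.27617862e-01]
 [-4.58349904e-05  9.27617861e-01 -3.73530591e-01]
 [-9.99999999e-01 -5.21474731e-05 -6.79445587e-06]]
```

View pics/a_top.png

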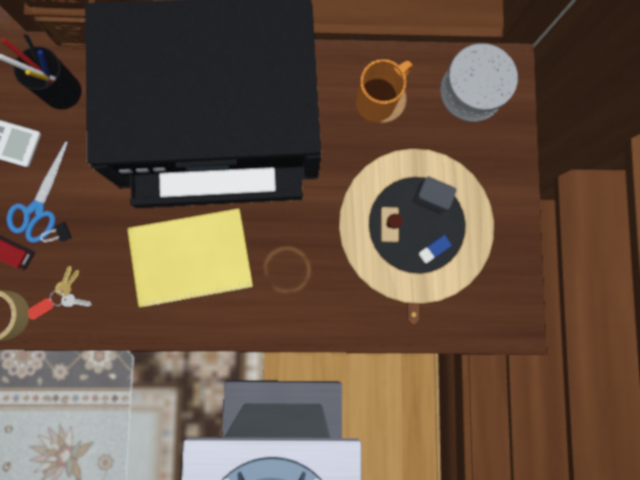

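View pics/a_scene.png

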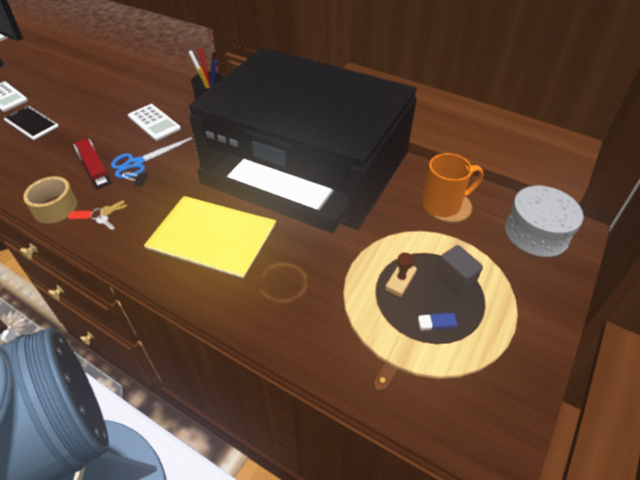

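The top view shows the turntable at pixel (417,225) and the pointer tip at (414,315). The stamp is on the left at (391,223), the clock at (437,193), the eraser at (435,250), and the notepad is centred near (190,258). I'll fit the platter, pointer and stamp precisely next.

```bash
cat > h.py <<'E'
import numpy as np,cv2
def cloud(k,d):
    K=k["camera_matrix"];v,u=np.mgrid[0:480,0:640]
    x=(u-K[0,2])/K[0,0];y=(v-K[1,2])/K[1,1]
    xu,yu=x.copy(),y.copy()
    for _ in range(6):
        f=1+k["k1"]*(xu**2+yu**2);xu=x/f;yu=y/f
    P=np.stack([xu*d,yu*d,d],-1)
    return (P-k["t"])@k["R"]   # R^T (Xc-t)
def project(k,X):
    c=np.atleast_2d(X)@k["R"].T+k["t"];x=c[:,0]/c[:,2];y=c[:,1]/c[:,2];f=1+k["k1"]*(x*x+y*y)
    K=k["camera_matrix"];return np.stack([x*f*K[0,0]+K[0,2],y*f*K[1,1]+K[1,2]],1)
E
cat > fit.py <<'E'
import sys;from h import *
from bench import manip
from scipy.optimize import least_squares
for c in ["top","scene"]:
    k=manip.get_calibration(c);d=np.load(f"pics/a_{c}_d.npy");im=cv2.imread(f"pics/a_{c}.png")
    P=cloud(k,d);z=P[...,2]
    hsv=cv2.cvtColor(im,cv2.COLOR_BGR2HSV)
    near=(np.hypot(P[...,0]-.54,P[...,1]+.255)<.17)&(d>0)
    m=near&(z>.022)&(z<.046)&(hsv[...,2]>120)
    r=np.hypot(P[...,0]-.54,P[...,1]+.255); m&=r>.085
    A=P[m];s=np.linalg.lstsq(np.c_[A[:,0]-.54,A[:,1]+.256,np.ones(len(A))],A[:,2],rcond=None)[0]
    res=A[:,2]-np.c_[A[:,0]-.54,A[:,1]+.256,np.ones(len(A))]@s
    (cx,cy),rad=cv2.minEnclosingCircle((A[:,:2]*1000).astype(np.float32))
    # robust: outer boundary per angle
    th=np.arctan2(A[:,1]-cy/1e3,A[:,0]-cx/1e3);rr=np.hypot(A[:,1]-cy/1e3,A[:,0]-cx/1e3)
    B=[]
    for b in range(36):
        q=(th//(np.pi/18)==b-18)
        if q.sum()>5: i=np.where(q)[0][np.argmax(rr[q])];B.append(A[i,:2])
    B=np.array(B);o=least_squares(lambda p:np.hypot(B[:,0]-p[0],B[:,1]-p[1])-p[2],[.54,-.256,.145],loss="soft_l1",f_scale=.001).x
    print(c,"plane",s,"std",res.std(),"mec",cx,cy,rad,"fit",o)
    print("tilt mm at edge",1e3*.145*np.hypot(s[0],s[1]),"updir",np.degrees(np.arctan2(s[1],s[0])))
    # objects above platter
    for nm,lo,hi in [("knob",.078,.112),("block",.044,.058),("clock",.07,.1)]:
        q=near&(z>lo)&(z<hi)&(np.hypot(P[...,0]-o[0],P[...,1]-o[1])<.11)
        n,l,st,ce=cv2.connectedComponentsWithStats(q.astype(np.uint8))
        for i in range(1,n):
            if st[i,4]>15: X=P[l==i];print(nm,st[i,4],X.mean(0).round(4),X.min(0).round(3),X.max(0).round(3))
    # notepad
    y=(hsv[...,0]>22)&(hsv[...,0]<35)&(hsv[...,1]>120)&(hsv[...,2]>150)&(P[...,1]>0)&(z<.02)
    X=P[y];R=cv2.minAreaRect((X[:,:2]*1000).astype(np.float32));print("pad",R,X[:,2].mean())
    # pointer
    w=near=(np.hypot(P[...,0]-.54,P[...,1]+.255)<.2)&(P[...,0]<.40)&(z>.005)&(z<.016)&(abs(P[...,1]+.258)<.03)
    X=P[w];print("pointer",len(X),X.mean(0),X.min(0),X.max(0))
E
python3 fit.py
python3 - <<'E'
import cv2
a=cv2.imread('pics/a_top.png')[140:330,330:505];cv2.imwrite('pics/a_crop.png',cv2.resize(a,None,fx=3,fy=3,interpolation=cv2.INTER_CUBIC))
E
```

```text
top plane [0.0211205  0.01654084 0.03502754] std 0.0018319359673050256 mec 545.4907836914062 -260.5901794433594 145.92649841308594 fit [ 0.54482751 -0.26085974  0.14482717]
tilt mm at edge 3.889879134291944 updir 38.066810206761815
knob 896 [ 0.5923 -0.2838  0.0924] [ 0.563 -0.319  0.078] [ 0.623 -0.251  0.099]
knob 208 [ 0.5389 -0.2063  0.1035] [ 0.526 -0.221  0.089] [ 0.552 -0.194  0.11 ]
block 94 [ 0.5818 -0.2704  0.0512] [ 0.564 -0.303  0.044] [ 0.622 -0.251  0.058]
block 407 [ 0.5385 -0.204   0.0535] [ 0.51  -0.221  0.045] [ 0.572 -0.192  0.058]
block 322 [ 0.4986 -0.2912  0.0464] [ 0.474 -0.32   0.044] [ 0.522 -0.263  0.051]
clock 950 [ 0.5917 -0.2831  0.0914] [ 0.563 -0.319  0.07 ] [ 0.623 -0.251  0.099]
clock 31 [ 0.5354 -0.1995  0.0956] [ 0.526 -0.211  0.089] [ 0.551 -0.194  0.1  ]
pad ((468.8724670410156, 230.67425537109375), (153.0684814453125, 352.7261962890625), 11.148205757141113) 0.0035282231451702474
pointer 241 [ 0.38056727 -0.25655584  0.00897458] [ 0.34260642 -0.287726    0.00503277] [ 0.39844811 -0.22970403  0.01436083]
scene plane [0.0222839  0.01634084 0.0341224
[... 314 characters left out ...]
0.223  0.078] [ 0.553 -0.196  0.108]
block 444 [ 0.5323 -0.2103  0.052 ] [ 0.509 -0.223  0.044] [ 0.572 -0.193  0.058]
block 202 [ 0.5767 -0.2869  0.0512] [ 0.564 -0.321  0.044] [ 0.599 -0.254  0.058]
block 405 [ 0.4993 -0.2928  0.0457] [ 0.475 -0.321  0.044] [ 0.524 -0.265  0.049]
clock 1060 [ 0.5867 -0.2883  0.0883] [ 0.563 -0.321  0.07 ] [ 0.622 -0.253  0.096]
clock 115 [ 0.5326 -0.2115  0.0894] [ 0.527 -0.223  0.07 ] [ 0.545 -0.196  0.1  ]
pad ((484.8567199707031, 164.23126220703125), (155.4937744140625, 219.5660400390625), 11.396017074584961) 0.007789711015686763
pointer 316 [ 0.38180455 -0.25915486  0.00830172] [ 0.36034272 -0.27015841  0.00501673] [ 0.39997959 -0.24747177  0.01162247]
```

View pics/a_crop.png

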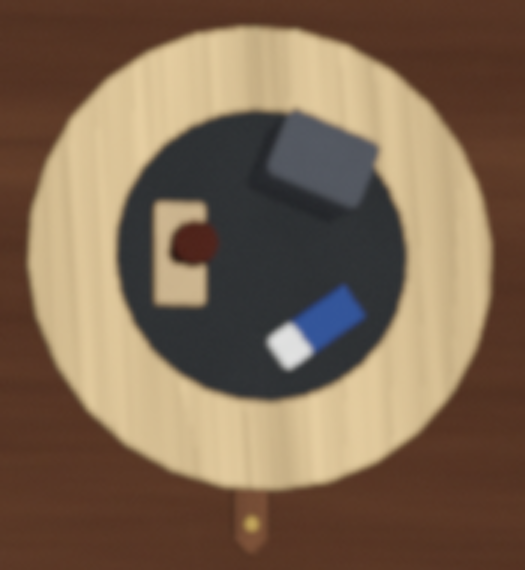

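```bash
cat >> h.py <<'E'
C=np.array([.545,-.261])
def rot(psi):
    c,s=np.cos(psi),np.sin(psi);return np.array([[0,c,s],[0,s,-c],[-1,0,0.]])
def top_z(xy): return .0346+.0217*(xy[0]-.54)+.0165*(xy[1]+.256)
def ray_at_z(k,u,v,z):
    K=k["camera_matrix"];x=(u-K[0,2])/K[0,0];y=(v-K[1,2])/K[1,1];a,b=x,y
    for _ in range(6):
        f=1+k["k1"]*(a*a+b*b);a,b=x/f,y/f
    R,t=k["R"],k["t"];o=-R.T@t;dd=R.T@np.array([a,b,1.]);return o+dd*(z-o[2])/dd[2]
E
python3 - <<'E'
from h import *
from bench import manip
k=manip.get_calibration("top")
f=lambda u,v,z:ray_at_z(k,330+u/3,140+v/3,z)
for n,u,v in [("dot",251,523),("tip",251,553)]:
    X=f(u,v,.01);r=X[:2]-C;print(n,X,np.degrees(np.arctan2(r[1],r[0])),np.hypot(*r))
for n,u,v in [("tl",154,201),("bl",154,306),("tr",207,201),("br",207,306)]:print(n,f(u,v,.053))
manip.set_gripper(0.0,30)
ph=np.radians(150);xy=C+.122*np.array([np.cos(ph),np.sin(ph)])
R=rot(ph-np.pi)
manip.move_ptp([*xy,.15],R);print(manip.current_time(),manip.current_qpos(),manip.current_force())
manip.move_l([*xy,.05],max_speed=.08)
manip.dwell(.2)
print(manip.current_time(),manip.current_ee_pos(),top_z(xy))
t0=manip.current_time();F=np.array([manip.current_force() for _ in range(10)]);print(F.mean(0),F.std(0),manip.current_time()-t0)
E
```

```text
dot [ 0.37922363 -0.25847676  0.01      ] 179.12798216406358 0.165795574738357
tip [ 0.36082252 -0.25821603  0.01      ] 179.133999471235 0.18419852395988762
tl [ 0.57318391 -0.19250341  0.053     ]
bl [ 0.50864964 -0.19217598  0.053     ]
tr [ 0.57371099 -0.22494254  0.053     ]
br [ 0.50912322 -0.22434245  0.053     ]
4.175 [-5.22536981e-01  3.39197495e-01  1.90002994e+00  7.23973276e-05
  9.02235205e-01 -8.09290338e-05] [-0.22021482 -0.46537038 -0.00995407]
5.775 [ 0.43947201 -0.20007121  0.05025982] 0.03333978434602108
[ 0.0845153  -0.49362325 -0.07871787] [1.38777878e-17 1.11022302e-16 1.38777878e-17] 0.0
```

```bash
python3 - <<'E'
from h import *
from bench import manip
def fz():
    v=[]
    for _ in range(4): manip.dwell(.02);v.append(manip.current_force())
    return np.mean(v,0)
b=fz();p=manip.current_ee_pos();z=.037
manip.move_l([p[0],p[1],z],max_speed=.04)
for i in range(20):
    f=fz()-b;print(round(z*1e3,2),(manip.current_ee_pos()[2]*1e3).round(2),f.round(2))
    if f[2]>3.5: break
    z-=.0005;manip.move_l([p[0],p[1],z],max_speed=.02)
print(manip.current_time(),b)
np.save("press.npy",np.r_[b,z])
E
```

```text
37.0 36.95 [-0.61  0.07 -0.19]
36.5 36.58 [-0.45  0.29 -0.53]
36.0 36.01 [-0.28  0.57 -0.52]
35.5 35.5 [-0.05  0.41 -0.28]
35.0 34.97 [-0.21  0.35 -0.11]
34.5 34.47 [-0.51  0.4  -0.62]
34.0 34.0 [0.03 0.25 0.37]
33.5 33.49 [-0.25  0.34 -0.12]
33.0 33.07 [-0.77 -0.29  1.42]
32.5 32.93 [-2.94  1.18  8.85]
9.2333 [ 0.3505209  -0.20545519  0.32411163]
```

```bash
cat > drag.py <<'E'
from h import *
from bench import manip
def drag(ph0,dphi,z,b,psi0,steps,target=8.):
    """z = command z at start (in contact)"""
    off=None
    for i in range(1,steps+1):
        a=ph0+dphi*i/steps;xy=C+.122*np.array([np.cos(a),np.sin(a)])
        if off is None:
            x0=C+.122*np.array([np.cos(ph0),np.sin(ph0)]);off=z-top_z(x0)
        zc=top_z(xy)+off
        manip.move_l([*xy,zc],rot(psi0+dphi*i/steps),max_speed=.05)
        v=[]
        for _ in range(2): v.append(np.array(manip.current_force())-b);manip.dwell(.02)
        f=np.mean(v,0)
        print(round(np.degrees(a),1),(zc*1e3).round(2),f.round(2))
        if f[2]>18:
            off+=.0008
        else: off+=np.clip((f[2]-target)/16e3*.6,-.0004,.0006)
    return zc
E
python3 - <<'E'
from drag import *
r=np.load("press.npy");p=np.radians
z=drag(p(150),p(84.8),r[3],r[:3],p(-30),14)
q=manip.current_ee_pos();print(manip.current_time())
manip.move_l([q[0],q[1],.12],max_speed=.12)
v=C+np.array([-.09,-.2]);print(manip.current_time(),manip.current_qpos())
E
```

```text
156.1 32.18 [-2.35 -0.17  8.82]
162.1 31.92 [-2.37 -0.27  7.04]
168.2 31.6 [-2.26 -0.1   7.07]
174.2 31.31 [-2.24 -0.91  6.93]
180.3 31.05 [-2.63 -0.85  6.63]
186.3 30.8 [-1.2  -0.8   6.59]
192.4 30.58 [-1.21 -1.19  6.35]
198.5 30.39 [ 0.05 -1.13  6.  ]
204.5 30.22 [-0.27 -0.15  5.95]
210.6 30.08 [ 0.16 -0.76  6.5 ]
216.6 30.01 [1.36 0.31 6.33]
222.7 29.96 [1.43 1.04 7.09]
228.7 29.98 [2.68 1.35 7.19]
234.8 30.03 [2.25 3.04 6.98]
15.4167
16.3167 [-7.27112028e-01  5.65734120e-01  1.62044749e+00 -6.57969798e-05
  9.56732971e-01 -1.68351957e+00]
```

```bash
cat > see.py <<'E'
import sys
from h import *
from bench import manip
tag=sys.argv[1]
for c in ["top","scene"]:
    im,d=manip.grab_frame(c);k=manip.get_calibration(c)
    cv2.imwrite(f"pics/{tag}_{c}.png",im[:,:,::-1]);np.save(f"pics/{tag}_{c}_d.npy",d)
    P=cloud(k,d);z=P[...,2];hsv=cv2.cvtColor(im,cv2.COLOR_RGB2HSV)
    r=np.hypot(P[...,0]-C[0],P[...,1]-C[1])
    # light block: bright, inside mat, above the mat
    for nm,lo,hi,S in [("block",.045,.058,1),("knob",.09,.115,0)]:
        q=(r<.085)&(z>lo)&(z<hi)&(d>0)
        if S: q&=(hsv[...,2]>110)&(hsv[...,0]<30)&(hsv[...,1]>30)
        n,l,st,ce=cv2.connectedComponentsWithStats(q.astype(np.uint8))
        for i in range(1,n):
            if st[i,4]>25:
                X=P[l==i];(cx,cy),sz,an=cv2.minAreaRect((X[:,:2]*1e3).astype(np.float32))
                print(c,nm,st[i,4],X.mean(0).round(4),"rect",round(cx,1),round(cy,1),np.round(sz,1),round(an,1),"ang",np.degrees(np.arctan2(cy/1e3-C[1],cx/1e3-C[0])).round(1))
    uv=project(k,[[C[0],C[1],.04]])[0].astype(int);u0=max(0,min(440,uv[0]-100));v0=max(0,min(330,uv[1]-60))
    cv2.imwrite(f"pics/{tag}_{c}_crop.png",cv2.resize(im[v0:v0+150+20,u0:u0+200,::-1],None,fx=3,fy=3,interpolation=cv2.INTER_CUBIC));print(c,u0,v0)
print(manip.current_time())
E
python3 see.py b
```

```text
top block 373 [ 0.4883 -0.2531  0.0518] rect 490.2 -258.9 [62.5 30.4] 85.1 ang 177.8
top knob 785 [ 0.5712 -0.2128  0.0941] rect 571.7 -212.7 [44.4 60.2] 61.1 ang 61.0
top knob 205 [ 0.4882 -0.2581  0.102 ] rect 489.0 -259.1 [25.3 26.1] 49.3 ang 178.1
top 317 163
scene block 598 [ 0.488  -0.2616  0.0508] rect 490.8 -260.6 [62.5 32.6] 86.9 ang 179.5
scene knob 680 [ 0.57   -0.215   0.0932] rect 570.9 -215.7 [43.7 59. ] 63.1 ang 60.2
scene knob 267 [ 0.4857 -0.2623  0.0998] rect 488.5 -261.9 [25.8 26.9] 27.2 ang -179.1
scene 329 233
16.4167
```

View pics/b_top.png

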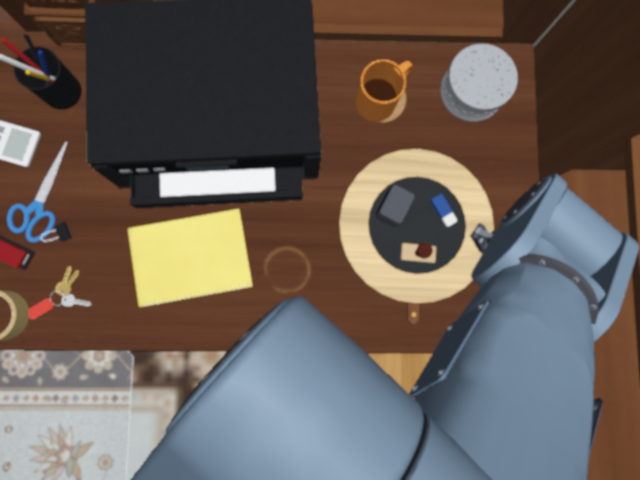

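View pics/b_scene.png

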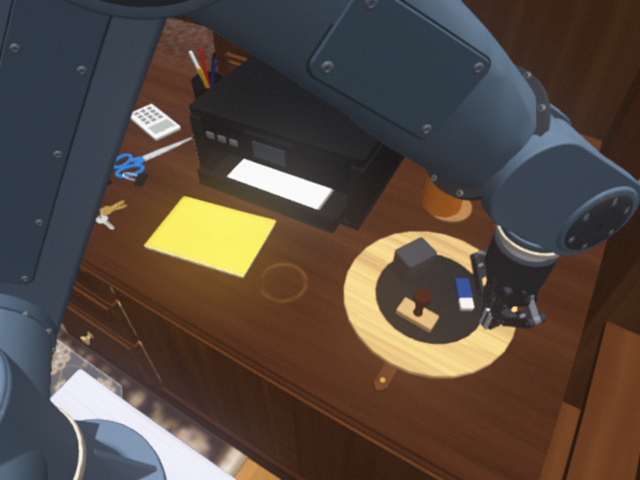

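The top view shows the stamp block at (420,252), just above the pointer at (414,313). The clock at (397,204) and eraser at (444,210) are undisturbed. The two cameras give the stamp's angle as 178–180.5°, and the pointer is at 179.1°. I'll check the crop before lifting.

View pics/b_top_crop.png

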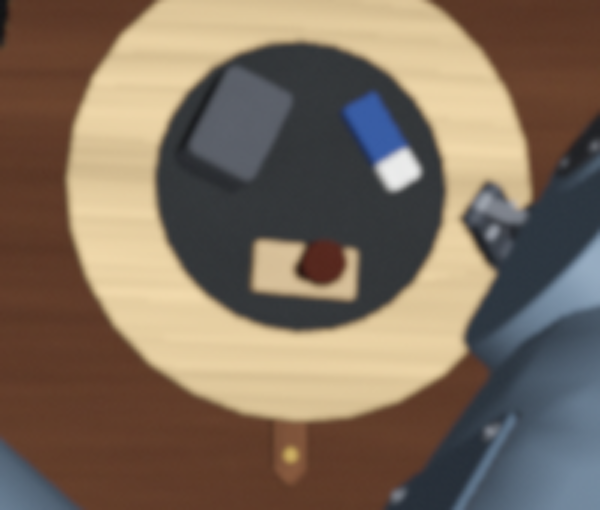

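```bash
python3 - <<'E'
from h import *
from bench import manip
from scipy.ndimage import binary_erosion
for c in ["top","scene"]:
    k=manip.get_calibration(c)
    im=cv2.cvtColor(cv2.imread(f"pics/b_{c}.png"),cv2.COLOR_BGR2HSV)
    P=cloud(k,np.load(f"pics/b_{c}_d.npy"))
    r=np.hypot(P[...,0]-C[0],P[...,1]-C[1])
    q=(r<.083)&(im[...,2]>110)&(im[...,0]<30)&(im[...,1]>30)&(P[...,0]<.53)
    # colour mask, rectified onto block top plane z=.0505
    v,u=np.where(q)
    X=np.array([ray_at_z(k,a,b,.0505)[:2] for a,b in zip(u,v)])
    print(c,len(X),cv2.minAreaRect((X*1e3).astype(np.float32)))
    # far edge of the block (max x side in top is occluded by knob); tile side edges
    uv=project(k,[[C[0],C[1],.034]]);print(uv)
E
```

```text
top 531 ((504.5068359375, -310.5975036621094), (50.025360107421875, 174.33963012695312), 15.214202880859375)
[[416.56496596 224.43670851]]
scene 748 ((569.19580078125, -269.8724670410156), (65.36332702636719, 200.36886596679688), 83.3055191040039)
[[429.02810496 295.13816104]]
```

The stamp block is centred on the pointer line to within about 1°. Its edges are turned about 5° clockwise, but the block already had that small offset relative to its spot before I moved it. Next I'll grasp the knob with the tool tilted to match the platter's slope, so the stamp hangs upright afterwards.

```bash
python3 - <<'E'
from h import *
from bench import manip
k=manip.get_calibration("top")
for u,v in [(128,228),(240,210),(252,287),(138,306)]: print(ray_at_z(k,u,v,.007).round(4))
print("tray",ray_at_z(k,215,205,.02))
from scipy.spatial.transform import Rotation as Ro
n=np.array([-.0217,-.0165,1]);n/=np.linalg.norm(n)
ax=np.cross([0,0,1],n);T=Ro.from_rotvec(ax).as_matrix()
R=T@rot(np.pi/2)
base=np.array([.4895,-.260,.0331]);
g=base+n*.034; print("grasp tcp",g,"knob",base+n*.055)
manip.set_gripper(.7,25)
q=manip.current_ee_pos();manip.move_l([q[0],q[1],.16],max_speed=.15)
manip.move_ptp(g+n*.09,R)
im,d=manip.grab_frame("wrist");cv2.imwrite("pics/c_wrist.png",im[:,:,::-1])
kw=manip.get_calibration("wrist");print("knob px",project(kw,[base+n*.072,base+n*.018]))
P=cloud(kw,d);q=(P[...,2]>.085)&(P[...,2]<.112)&(np.hypot(P[...,0]-.489,P[...,1]+.26)<.03)&(d>0)
X=P[q];print(len(X),X.mean(0),X.min(0),X.max(0)) if len(X) else None
print(manip.current_time(),manip.current_qpos())
E
```

```text
[0.5341 0.278  0.007 ]
[0.5719 0.07   0.007 ]
[0.4264 0.0435 0.007 ]
[0.3891 0.2518 0.007 ]
tray [0.57822665 0.11542525 0.02      ]
grasp tcp [ 0.48876247 -0.26056079  0.06708737] knob [ 0.48830694 -0.26090716  0.08807958]
knob px [[318.17231132 260.02870466]
 [318.32125016 231.28952408]]
2172 [ 0.48744203 -0.25998955  0.09954879] [ 0.47644975 -0.27363301  0.08649448] [ 0.50342188 -0.24634801  0.10525663]
18.025 [-0.59094465  0.44033452  1.7228721   0.03092241  0.97037062 -2.17700403]
```

View pics/c_wrist.png

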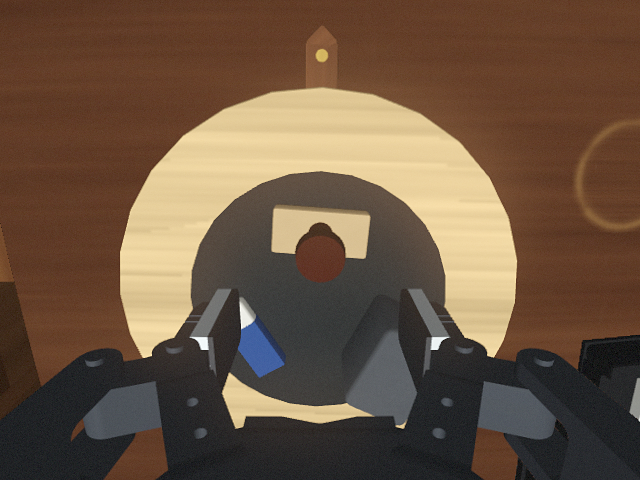

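The wrist view shows the pointer dot (321,55), the stamp (320,232–258) and the turntable centre in one line. The knob lies midway between the open fingers, so I can go ahead with the grasp.

```bash
python3 - <<'E'
from h import *
from bench import manip
R=manip.current_tcp_rot();n=-R[:,0]
g=np.array([.4892,-.2603,.0671])
manip.move_l(g+n*.09,max_speed=.1)
manip.move_l(g,max_speed=.08)
f0=np.array(manip.current_force());print("pre",f0)
manip.set_gripper(0.0,25);manip.dwell(.2)
print("grip",manip.current_grip_width()*85,np.array(manip.current_force())-f0,manip.current_ee_pos())
manip.move_l(g+[0,0,.02],max_speed=.04)
print("grip",manip.current_grip_width()*85)
manip.move_l(g+[0,0,.15],max_speed=.15)
print("grip",manip.current_grip_width()*85)
pad=np.array([.470,.158])
manip.move_ptp([*pad,.20],rot(np.radians(106)))
print(manip.current_time(),manip.current_ee_pos(),manip.current_grip_width()*85,manip.current_qpos())
im,d=manip.grab_frame("wrist");cv2.imwrite("pics/d_wrist.png",im[:,:,::-1])
im,d=manip.grab_frame("scene");cv2.imwrite("pics/d_scene.png",im[:,:,::-1])
E
```

```text
pre [-0.04889501 -0.59040677 -0.36582807]
grip 25.831621421356303 [-0.69783475  3.13332411  6.34100813] [ 0.48940911 -0.26030836  0.06741096]
grip 25.52155071035607
grip 25.52658329866371
23.3667 [0.47037009 0.15732642 0.19998181] 25.556227286125072 [ 2.28963296e-01  2.90757439e-01  1.82192207e+00 -1.69218002e-04
  1.02885619e+00 -1.62002939e+00]
```

View pics/d_wrist.png

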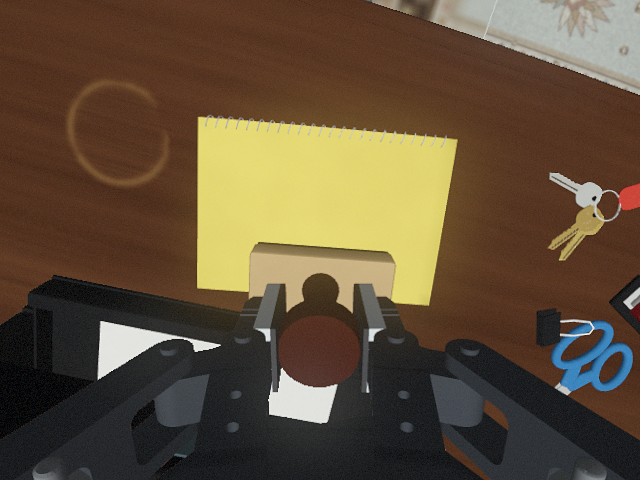

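View pics/d_scene.png

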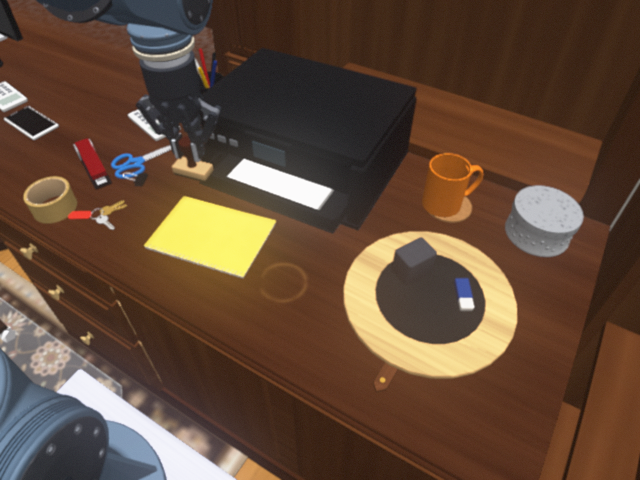

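The stamp is held upright and the clock and eraser are still on the turntable. Next I'll lower it onto the pad with force checks.

```bash
python3 - <<'E'
from h import *
from bench import manip
p=np.array([.470,.158])
manip.move_l([*p,.08],max_speed=.12)
manip.move_l([*p,.049],max_speed=.06)
def fm():
    v=[]
    for _ in range(3): manip.dwell(.02);v.append(manip.current_force())
    return np.mean(v,0)
b=fm();z=.0465
while z>.036:
    manip.move_l([*p,z],max_speed=.03);f=fm()-b
    print(round(z*1e3,2),(manip.current_ee_pos()[2]*1e3).round(2),f.round(2))
    if f[2]>2: break
    z-=.0005
print(manip.current_time())
E
```

```text
46.5 46.57 [-0.75  0.99  0.19]
46.0 46.04 [ 0.16  0.18 -0.67]
45.5 45.49 [-0.22 -0.12 -0.14]
45.0 44.97 [-0.32  0.32 -0.1 ]
44.5 44.48 [-0.58  0.04  0.03]
44.0 44.0 [-0.92  0.5   0.52]
43.5 43.49 [-0.82  0.65  0.21]
43.0 42.99 [-0.57  0.67  0.06]
42.5 42.49 [-0.15  0.46 -0.06]
42.0 42.09 [-0.68  1.14  2.14]
28.3333
```

```bash
python3 - <<'E'
from h import *
from bench import manip
p=[.470,.158]
f0=np.array(manip.current_force());manip.move_l([*p,.0416],max_speed=.02);manip.dwell(.05)
print(np.array(manip.current_force())-f0,manip.current_force())
manip.set_gripper(.42);manip.dwell(.1);manip.set_gripper(.75);manip.dwell(.2)
print(manip.current_grip_width(),manip.current_force())
manip.move_l([*p,.09],max_speed=.06)
manip.move_l([*p,.22],max_speed=.15)
manip.move_ptp([.33,.35,.25],rot(np.radians(106)))
for c in ["top","scene"]:
    im,d=manip.grab_frame(c);cv2.imwrite(f"pics/e_{c}.png",im[:,:,::-1]);k=manip.get_calibration(c)
    P=cloud(k,d);z=P[...,2];r=np.hypot(P[...,0]-.47,P[...,1]-.158)
    for lo,hi in [(.018,.03),(.06,.09)]:
        q=(r<.06)&(z>lo)&(z<hi);X=P[q];print(c,len(X),X.mean(0).round(4),X.max(0).round(4),cv2.minAreaRect((X[:,:2]*1e3).astype(np.float32)))
for n in ["stamp_mid","clock_mid","eraser_mid"]: print(n,[(np.round(r["at"],3),round(r["confidence"],2)) for r in manip.look_for("scene",n)[:2]])
print(manip.current_time())
E
python3 -c "
import cv2
a=cv2.imread('pics/e_scene.png')[150:300,120:320];cv2.imwrite('pics/e_crop.png',cv2.resize(a,None,fx=4,fy=4,interpolation=cv2.INTER_CUBIC))"
```

```text
[-0.30596642  0.73426072  4.14493049] [-0.23217607  2.00393117  6.13208381]
0.7489605428783858 [ 0.20597946 -1.32457525  0.17520448]
top 375 [0.4688 0.1534 0.0256] [0.4905 0.1902 0.0299] ((469.96270751953125, 158.3275146484375), (30.376758575439453, 62.18954086303711), 12.603348731994629)
top 208 [0.4696 0.1566 0.0759] [0.4834 0.1713 0.0821] ((470.1923828125, 157.23426818847656), (25.464736938476562, 26.792104721069336), 51.66202926635742)
scene 399 [0.4686 0.1534 0.0244] [0.4927 0.1892 0.0299] ((470.990234375, 156.67727661132812), (32.757286071777344, 63.518943786621094), 12.422648429870605)
scene 186 [0.4679 0.153  0.0728] [0.4838 0.1697 0.0809] ((469.66650390625, 156.13340759277344), (24.80120849609375, 26.739112854003906), 31.5049991607666)
stamp_mid [(array([0.461, 0.155, 0.026]), 0.72)]
clock_mid [(array([ 0.557, -0.218,  0.091]), 0.92)]
eraser_mid [(array([ 0.565, -0.308,  0.047]), 0.9)]
32.7583
```

View pics/e_crop.png

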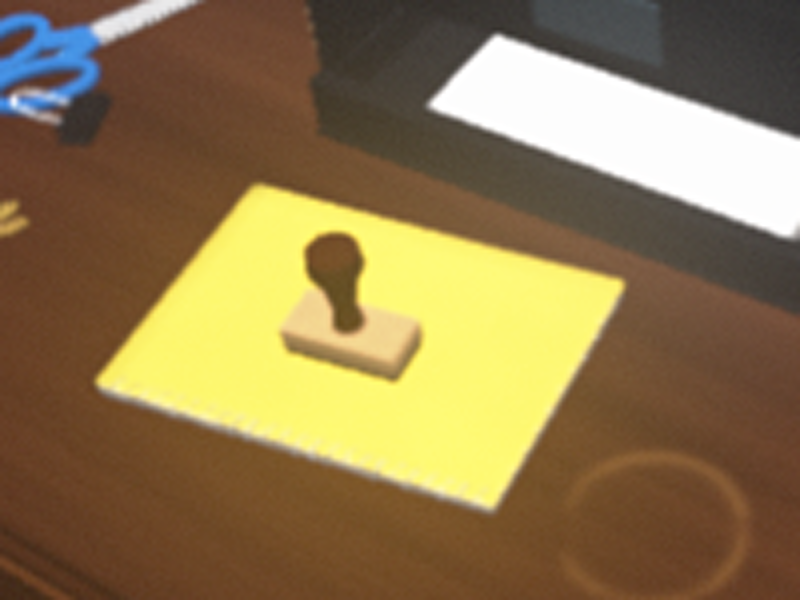

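View pics/e_top.png

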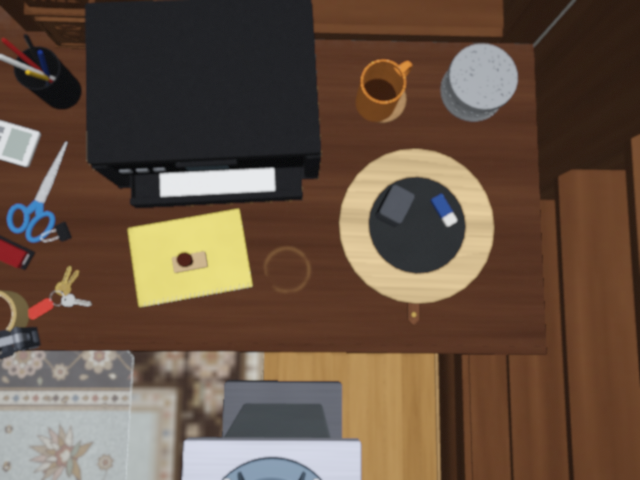

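The stamp stands upright near the middle of the notepad, at (190,262) in the top view. The clock (397,204) and eraser (444,210) are where they were after the turn. I'm handing in the job.

```bash
python3 -c "
from bench import manip
print(manip.current_joint_vel());manip.sign_off();print(manip.current_time())"
```

```text
[ 0.0066275  -0.00029101  0.00031831 -0.00089876  0.00014055  0.00236036]
the job is handed in; nothing more can be done
the job is handed in; nothing more can be done
```

The stamp now stands upright on the yellow notepad, and the clock and eraser are still standing on the turntable. I handed the job in at about 33 s.

- **Turning:** I pressed the shut fingertips on the bare rim with about 6–9 N and dragged the platter about 85°, without touching anything on it. The stamp ended facing the pointer.
- **Moving the stamp:** I lifted it by its knob and lowered it onto the pad until the push-back was about 6 N. Then I let go and moved the arm clear.
- **Last checks:** Both cameras put the stamp's block and knob within 1–2 mm of the same spot, about (0.470, 0.157), so it is upright. The clock and eraser had not moved since the turn.

**Disagreements:**
- After the turn, the two cameras differed on the stamp's direction: about 178° from the top camera and 179.5–181° from the scene camera, with the pointer at 179.1°. The wrist camera showed the stamp in line, so I left it.
- The block itself sat about 5° twisted on its spot. It was already like that before I turned the platter.
- The stamp touched the pad about 1 mm sooner than I had calculated.

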